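# Return the titration glassware to its stations

## Task

The last shift left the four pieces of glassware on each other's stations. Put each back in the middle of its own, upright: the titration vessel on the magnetic stirrer, the low weighing bottle on the balance pan, the amber bottle on the drip tray and the conical flask on the cork pad. Only one piece fits on a station at a time, so use the empty white tile to set one aside; set each down gently and do not tip any over.

Things in the scene. Friction and masses are not known exactly. Their poses are not given: they have to be found in the camera images.
- bottle: Small round amber glass bottle with a white screw cap. Body 44 mm diameter and straight up to 64 mm, then a shoulder, cap 28 mm diameter; 92 mm tall overall, about 120 g. Origin: centre of its underside, z up.
- vessel: Titration vessel: straight upright cylinder 54 mm in diameter, clear glass below, white lid as wide as the glass on top (lid from 52 to 66 mm height), with two short port stubs (one black, one white, each 14 mm diameter) standing side by side on the lid up to 80 mm; about 140 g. Closed. Origin: centre of its underside, z up.
- weigher: Low weighing bottle: the shortest of the four, straight clear-glass cylinder 48 mm in diameter with a white lid of the same width (top face at 38 mm) and one small central knob 14 mm wide, up to 51 mm; about 60 g. Origin: centre of its underside, z up.
- flask: Conical clear-glass flask: foot 68 mm in diameter, tapering to a straight neck 26 mm in diameter that runs from 60 mm up, with a dark rubber stopper of the same 26 mm width, 110 mm tall overall; about 110 g. Take it by the neck. Origin: centre of its underside, z up.
- stirrer: Magnetic stirrer, fixed to the bench: white square body 100 x 100 mm with a white round plate 92 mm across, top 20 mm above the bench, and on the robot's side a 27 mm deep lower grey control strip with one black round button, 18 mm high at most. Origin: under the centre of the round plate, at bench height, z up; x points away from the control strip. Home of the titration vessel.
- balance: Compact balance, fixed to the bench: grey body with a square bright steel pan 86 x 86 mm, pan 20 mm above the bench; on the robot's side a 31 mm deep lower strip with a display, 16 mm high. Origin: under the centre of the pan, at bench height, z up; x points away from the display. Home of the weighing bottle.
- drip_tray: Drip tray, fixed to the bench: bright aluminium square block 100 x 100 mm with seven thin black slots across its flat top, 20 mm above the bench. Origin: under its centre, at bench height, z up. Home of the amber bottle.
- cork_pad: Round cork pad, fixed to the bench: 104 mm in diameter, flat top 20 mm above the bench. Origin: under its centre, at bench height, z up. Home of the conical flask.
- tile: Plain white square ceramic tile, fixed to the bench: 100 x 100 mm, 8 mm thick, empty at the start: the free spot for setting a thing aside. Origin: under its centre, at bench height, z up.
Not all that is in view belongs to the job. What is shaped like the vessel but green or yellow is not meant.

How it is judged:
By the outcome, as a careful person would: the job done as asked, in the order asked, and still so for the second after the job is handed in, with the robot touching nothing.
It also fails if it takes over 128 s, if anything falls off the work surface, if the arm or the gripper's body presses on something with over 40 N, if the wrist force passes 120 N, or if a joint passes its speed limit or range.

## Robot

A 7-joint arm with a two-finger parallel gripper is mounted at the origin on the work surface. World frame = base frame: x ahead of the robot, y to its left, z up, the work surface at z = 0. Lengths are in m, angles in rad, forces in N, time in s.
With the tool pointing down it reaches from about 0.425 to 0.875 m from the base axis. Payload 9.9 kg.
Tool frame: the origin (TCP) lies at the very end of the fingers, on their centre line; the grasp point (between the pads) lies 19 mm behind it (bot.grip_depth is the distance from the TCP to the grasp point, in m); z points along the fingers, y is the line along which they close (so a half turn about z gives the same grasp; the last joint's range is limited). The gripper opens to 85 mm and grips with 20 to 120 N. Pads are 22 mm wide; open, the fingers measure 114 mm over their backs; the gripper's body (76 mm by 85 mm) begins 54 mm behind the grasp point. The pads swing forward as they close: fully open they stand 13 mm farther back than shut.
Start: joints at [-0.084, 0.576, 0.025, 1.437, -0.015, 1.129, -0.057], TCP at [0.675, 0, 0.231] pointing down, gripper open.
Joint ranges: [-2.76, 2.76], [-0.34, 2.15], [-1.52, 1.57], [0.19, 2.46], [-1.09, 4.23], [0.17, 1.99], [-2.82, 2.82]. Speed limits (rad/s): [2.22, 2.22, 3.01, 3.01, 3.14, 3.14, 3.14].

## Interface

Orientations are given as [roll, pitch, yaw] about the fixed x, y, z axes, in that order (R = Rz(yaw) Ry(pitch) Rx(roll)).
In Python, from rig import bot gives the robot as it stands. The module is installed in compiled form; this text tells all that it offers.
- The arm moves only by the shell command python3 -m inch 'ROWS' [FORCE]. ROWS is JSON, a list that holds one entry, the list of rows, each a list of 7 numbers: the shift along the world's x, y, z in m, then the turn, a rotation vector about the world's x, y, z in rad, then the opening, from 0 (shut) to 1 (fully open). In form: [[[x, y, z, ax, ay, az, grip], ...]]. A call has 1 to 8 rows; each row shifts and turns the commanded pose from where the row before left it; what a row does not reach is not made up. A row lasts 1/8 s, in which the tool goes at most 62.5 mm and 10.7 degrees, less where a joint would pass 70% of its speed; a pose out of reach is approached as far as the arm can. A call with a gripper value outside its range is refused whole. The fingers move at their own pace and stop on an object; FORCE is the grip in N (left out, the last holds). Time passes only in rows, so rows that do not move let the fingers close. It gives the time, the measured TCP pose, the force, the opening and the grip force at its end, in the units of the state.
- bot.state(): the state, without advancing time (a new reading comes with each control period).
- bot.camera(name): name is "scene" or "side" or "wrist"; returns a dict with "image" (480x640x3 uint8, red, green, blue), "intrinsics" (3x3 intrinsics, pixels), "R" (3x3) and "t" (3): a world point X has camera coordinates R X + t. Camera axes: x right, y down, z forward; pixel columns grow to the right and rows downward; lengths in m; the calibration is good to about 2 mm. A picture is of the moment at which its call begins. There is no depth.
- bot.hand_in(): hands the job in; it is judged then, once.
The state is a dict: "clock": time; "joints": joint angles; "joint_vel": joint speeds; "joint_efforts": joint torques, N m; "position": TCP position; "eef_rot": TCP orientation; "ft_force": force on the tool from outside, world axes, zero at the start; "torque": the same for the moment, N m; "width": finger opening in m; "grasp_force": force on a finger pad.
Only numpy, scipy, OpenCV 4.12 (cv2) and the standard library are available. Lean on these libraries where they do the work, as an engineer would, in place of code of your own. Each camera call takes 0.05 s, during which the arm holds its last target. There are 200 camera calls.

## Working session

There is one attempt and no reset: what is moved stays moved. The work goes in short steps, Python scripts to look and compute and a shell command to move; the robot and the scene stay as the last step left them, time stands still between calls to the robot, and variables do not carry over. Pictures are saved under pics/ and viewed, at most 14 in all, crops included, and the job is handed in when it is done.

```bash
mkdir -p pics; cat > h.py <<'E'
from rig import bot
import numpy as np, cv2
def snap(cam,fn):
    c=bot.camera(cam); cv2.imwrite('pics/'+fn+'.png',c['image'][:,:,::-1]); np.savez('pics/'+fn+'.npz',**c); return c
def load(fn): return np.load('pics/'+fn+'.npz')
def ray(c,uv,z):
    d=c['R'].T@np.linalg.inv(c['intrinsics'])@np.array([uv[0],uv[1],1.]); o=-c['R'].T@c['t']
    return o+d*(z-o[2])/d[2]
def proj(c,X):
    p=c['intrinsics']@(c['R']@np.array(X)+c['t']); return p[:2]/p[2]
E
python3 - <<'E'
from h import *
for n in ['scene','side','wrist']:
    c=snap(n,n+'0'); print(n,-c['R'].T@c['t'],c['R'][2])
print(bot.state())
E
```

```text
scene [ 0.97254274 -0.80339021  0.96147446] [-0.36044263  0.59167862 -0.72110853]
side [0.12134328 0.7809216  0.73857602] [ 0.35114509 -0.73289801 -0.58271574]
wrist [0.67526497 0.07458778 0.37260505] [-0.00234991 -0.29027037 -0.95694179]
{'clock': 0.15, 'joints': array([-0.08378925,  0.57633399,  0.0248422 ,  1.43772018, -0.01500868,
        1.12899799, -0.05652001]), 'joint_vel': array([ 0.00188469, -0.00301166,  0.00099853, -0.00134462, -0.00063377,
       -0.00075567,  0.00032492]), 'joint_efforts': array([ 3.53695883e-03, -7.66262698e+01,  2.25340560e+00, -2.86181796e+01,
        1.58117601e-02,  9.86463390e-03, -3.06662548e-05]), 'position': array([6.74653083e-01, 1.00902479e-05, 2.30642079e-01]), 'eef_rot': array([-3.14031840e+00,  4.96076772e-05,  1.57080011e+00]), 'ft_force': array([-0.48461444, -0.24552206, -0.13250284]), 'torque': array([-0.00527108,  0.00531641,  0.00693726]), 'grasp_force': 0.0, 'width': 0.08540467955204167}
```

View pics/scene0.png

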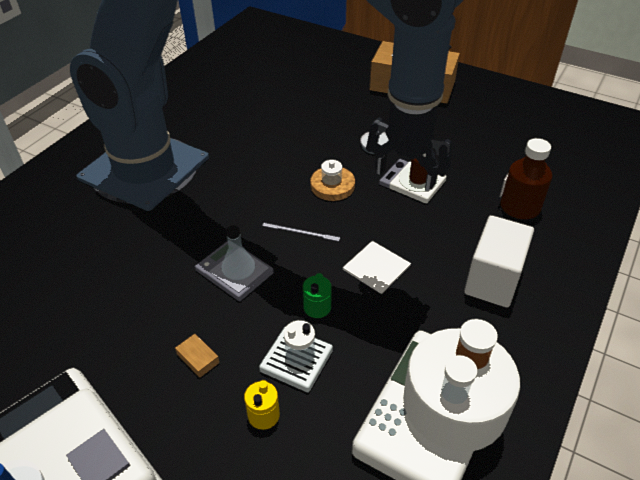

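View pics/side0.png

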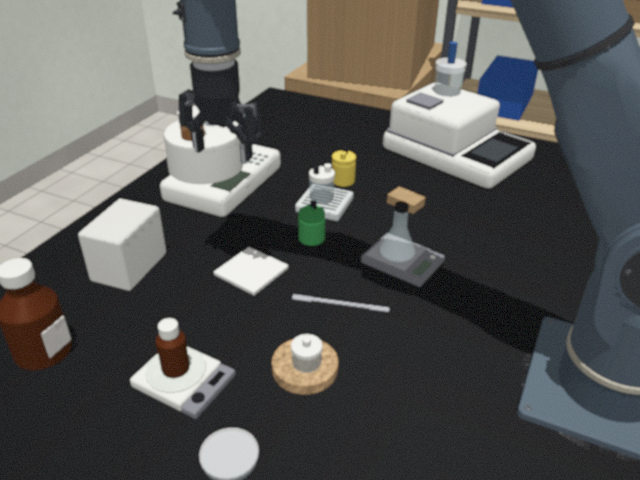

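Bottle is on the stirrer, the weigher on the cork, the flask on the balance and the vessel on the tray, so this is two swaps. Next, zoomed crops to pick pixels.

```bash
python3 - <<'E'
from h import *
for n,(x0,y0,w,h) in {'scene':(185,130,270,270),'side':(125,140,330,250)}.items():
    im=cv2.imread(f'pics/{n}0.png')[y0:y0+h,x0:x0+w]
    s=2.2
    im=cv2.resize(im,None,fx=s,fy=s,interpolation=cv2.INTER_CUBIC)
    im=cv2.convertScaleAbs(im,alpha=1.4,beta=20)
    for x in range(-(-x0//20)*20,x0+w,20):
        cv2.line(im,(int((x-x0+.5)*s),0),(int((x-x0+.5)*s),6),(0,255,255),1)
        cv2.putText(im,str(x),(int((x-x0)*s)-8,16),0,.33,(0,255,255),1)
    for y in range(-(-y0//20)*20,y0+h,20):
        cv2.putText(im,str(y)+'-',(0,int((y-y0+.5)*s)+4),0,.33,(0,255,255),1)
    cv2.imwrite(f'pics/{n}0z.png',im)
E
```

```text
(no output)
```

View pics/scene0z.png

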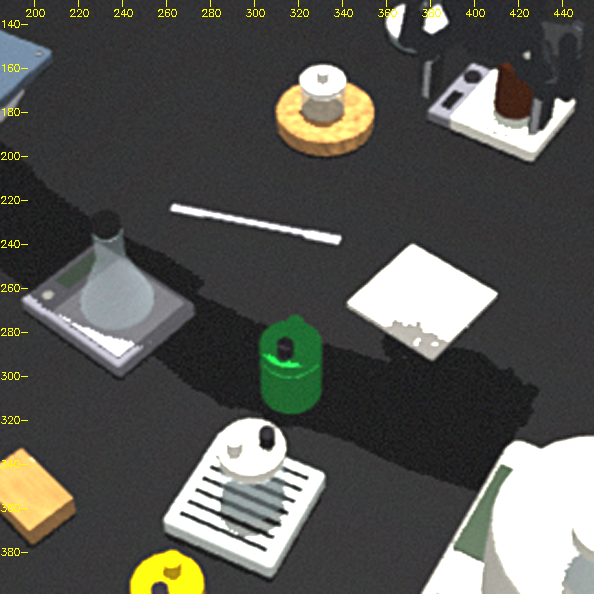

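View pics/side0z.png

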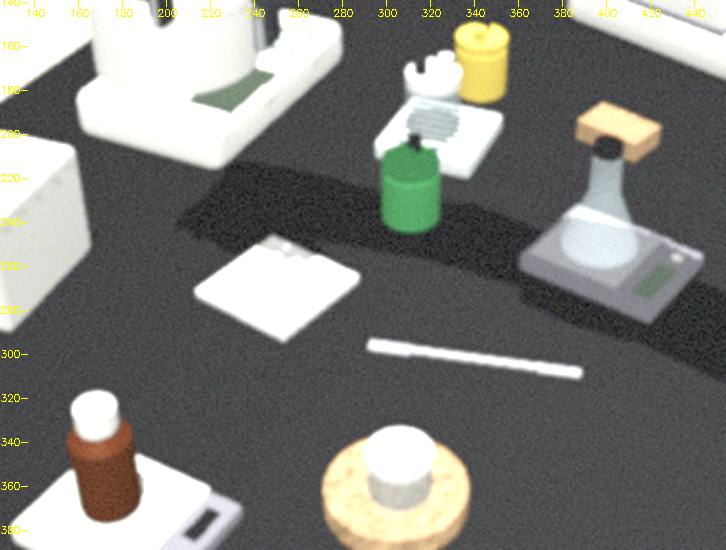

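```bash
python3 - <<'E'
from h import *
np.set_printoptions(precision=4,suppress=True)
S=load('scene0');D=load('side0')
s=lambda x,y:(x/2.2+184.7,y/2.2+129.7)
d=lambda x,y:(x/2.2+124.7,y/2.2+139.7)
def P(n,c,f,pts,z):
    print(n,*[ray(c,f(*p),z)[:2] for p in pts],sep='  ')
P('tile S',S,s,[(413,244),(497,295),(434,359),(347,303)],.008)
P('tile D',D,d,[(276,237),(360,277),(284,340),(195,293)],.008)
P('tray S L,B,R',S,s,[(165,521),(270,570),(325,477)],.02)
P('tray D L,R,B',D,d,[(376,143),(503,113),(465,167)],.02)
P('bal S L,T,R,B',S,s,[(22,302),(110,245),(193,307),(120,366)],.02)
P('bal D L,T,R,B',D,d,[(519,260),(577,207),(703,257),(648,315)],.02)
P('cork S',S,s,[(325.5,113),(276,115),(375,115)],.02)
P('cork D',D,d,[(396,490),(322,490),(470,490)],.02)
P('weigh S',S,s,[(323,83)],.058)
P('weigh D',D,d,[(400,455)],.058)
i=lambda x,y:(x,y)
P('stir D plate,L,R,B',D,i,[(176,371),(131,379),(234,374),(190,412)],.02)
P('stir S R,B',S,s,[(575,103),(533,153)],.02)
P('bottle D',D,d,[(95,402)],.112)
P('flask S',S,s,[(105,217)],.13); P('flask D',D,d,[(608,143)],.13)
P('vessel S',S,s,[(252,443)],.086); P('vessel D',D,d,[(433,75)],.086)
P('green S',S,s,[(290,348)],.066); P('green D',D,d,[(410,160)],.066)
P('box S top corners',S,i,[(489,217),(533,235),(519,261),(470,252)],.07)
E
```

```text
tile S  [0.6033 0.0464]  [0.7015 0.0259]  [ 0.6844 -0.0729]  [ 0.5843 -0.0527]
tile D  [ 0.6754 -0.0682]  [ 0.5792 -0.0492]  [0.5956 0.0532]  [0.6957 0.033 ]
tray S L,B,R  [ 0.5743 -0.3408]  [ 0.6704 -0.3367]  [ 0.6653 -0.2395]
tray D L,R,B  [ 0.6588 -0.2337]  [ 0.5689 -0.3422]  [ 0.5621 -0.233 ]
bal S L,T,R,B  [ 0.327  -0.2107]  [ 0.3552 -0.11  ]  [ 0.4683 -0.137 ]  [ 0.4501 -0.2277]
bal D L,T,R,B  [ 0.4584 -0.1182]  [ 0.4416 -0.217 ]  [ 0.3152 -0.1934]  [ 0.3333 -0.0951]
cork S  [0.4406 0.1626]  [0.3966 0.1339]  [0.4877 0.1855]
cork D  [0.4326 0.1723]  [0.4799 0.1954]  [0.3853 0.1492]
weigh S  [0.4364 0.1641]
weigh D  [0.4284 0.1738]
stir D plate,L,R,B  [0.6026 0.2752]  [0.6541 0.3184]  [0.5191 0.2413]  [0.5373 0.3309]
stir S R,B  [0.6635 0.3076]  [0.6562 0.2125]
bottle D  [0.6087 0.2672]
flask S  [ 0.4038 -0.1655]
flask D  [ 0.4024 -0.1641]
vessel S  [ 0.6216 -0.2799]
vessel D  [ 0.6168 -0.2751]
green S  [ 0.5903 -0.1674]
green D  [ 0.5834 -0.1566]
box S top corners  [0.8059 0.1712]  [0.8998 0.1647]  [0.8973 0.0822]  [0.8071 0.058 ]
```

View pics/wrist0.png

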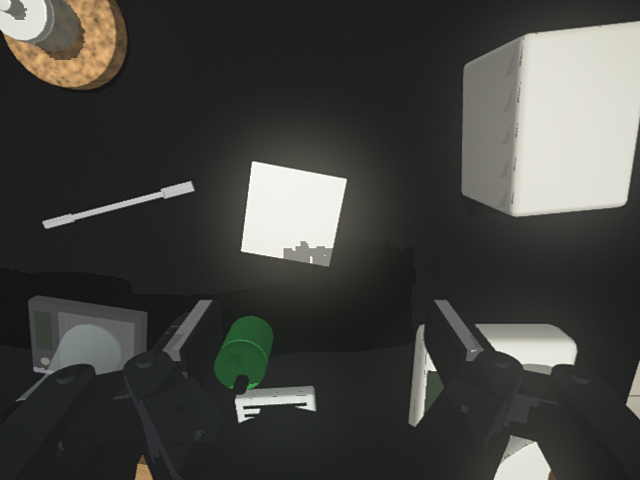

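Positions are consistent with the reach and the given sizes; scene and side disagree by about 8 mm, so I'll refine each with the wrist camera from above. First, over the bottle on the stirrer.

```bash
python3 -m inch '[[[-0.006,0.024,0,0,0,0,1],[-0.012,0.05,0,0,0,0,1],[-0.012,0.05,0,0,0,0,1],[-0.012,0.05,0,0,0,0,1],[-0.012,0.05,0,0,0,0,1],[-0.009,0.038,0,0,0,0,1],[0,0,0,0,0,0,1],[0,0,0,0,0,0,1]]]' && python3 - <<'E'
from h import *
c=snap('wrist','w1'); snap('scene','s1'); snap('side','d1')
for p in [(252,162),(347,179),(330,266),(241,252)]: print('tile',ray(load('wrist0'),p,.008))
E
```

```text
clock: 1.15
position: [0.6115, 0.2623, 0.2312]
eef_rot: [-3.141, 0.001, 1.572]
ft_force: [0.8, -1.1, -0.1]
width: 0.0856
grasp_force: 0.0
tile [0.60141251 0.04746223 0.008     ]
tile [0.69967203 0.0301309  0.008     ]
tile [ 0.68253118 -0.06710897  0.008     ]
tile [ 0.58337322 -0.05056436  0.008     ]
```

View pics/w1.png

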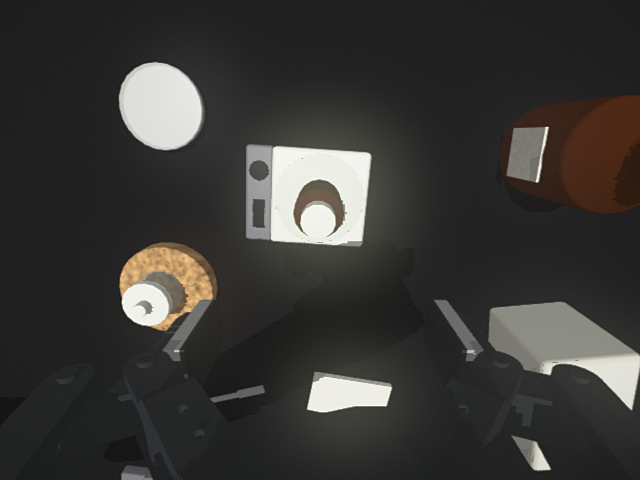

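Shows the cap top at (318,218), the stirrer body corners at (272,147), (371,153), (362,246), (271,240), and the weigher/cork at lower left.

```bash
python3 - <<'E'
from h import *
np.set_printoptions(precision=4,suppress=True)
c=load('w1')
print('cap',ray(c,(318,218.5),.112), 'r', ray(c,(337,218.5),.112)-ray(c,(300,218.5),.112))
q=[ray(c,p,.019) for p in [(272,147),(371,153),(362,246),(271,240)]]
print('stir',q,np.mean(q,0))
# plate/cork: fit ellipse via colour masks
im=cv2.cvtColor(cv2.imread('pics/w1.png'),cv2.COLOR_BGR2HSV)
m=cv2.inRange(im,(8,90,60),(22,255,255)); m[:, 240:]=0
ct=max(cv2.findContours(m,0,2)[0],key=cv2.contourArea); h=cv2.convexHull(ct); print('cork bbox',cv2.boundingRect(ct),cv2.fitEllipse(h))
print('weigher lid top',ray(c,(147,302),.058), 'cork', ray(c,(168.5,288),.02))
E
```

```text
cap [0.608  0.2746 0.112 ] r [0.0286 0.     0.    ]
stir [array([0.5613, 0.3249, 0.019 ]), array([0.6594, 0.3193, 0.019 ]), array([0.6538, 0.2222, 0.019 ]), array([0.5562, 0.2288, 0.019 ])] [0.6077 0.2738 0.019 ]
cork bbox (119, 242, 99, 89) ((167.7235870361328, 286.1161193847656), (88.17107391357422, 98.18256378173828), 96.8134765625)
weigher lid top [0.4347 0.1752 0.058 ] cork [0.4398 0.173  0.02  ]
```

```bash
python3 -m inch '[[[-0.0035,0.0107,-0.02,0,0,0,1],[0,0,-0.045,0,0,0,1],[0,0,-0.045,0,0,0,1],[0,0,-0.04,0,0,0,1],[0,0,-0.022,0,0,0,1],[0,0,-0.011,0,0,0,1],[0,0,0,0,0,0,1]]]' && python3 - <<'E'
from h import *
a=snap('scene','s2')['image'][110:240,330:490]; b=snap('side','d2')['image'][290:430,100:270]
w=snap('wrist','w2')['image']
r=lambda i,h:cv2.resize(i,None,fx=h/i.shape[0],fy=h/i.shape[0],interpolation=2)
x=np.hstack([r(a,290),r(b,290)]); y=r(w,300)
o=np.zeros((592,800,3),np.uint8); o[:290,:x.shape[1]]=x; o[292:592,:y.shape[1]]=y
cv2.imwrite('pics/m2.png',o[:,:,::-1])
E
```

```text
clock: 2.17
position: [0.6086, 0.2721, 0.0481]
eef_rot: [-3.141, 0.0, 1.57]
ft_force: [-0.7, 0.7, 0.2]
width: 0.0855
grasp_force: 0.0
```

View pics/m2.png

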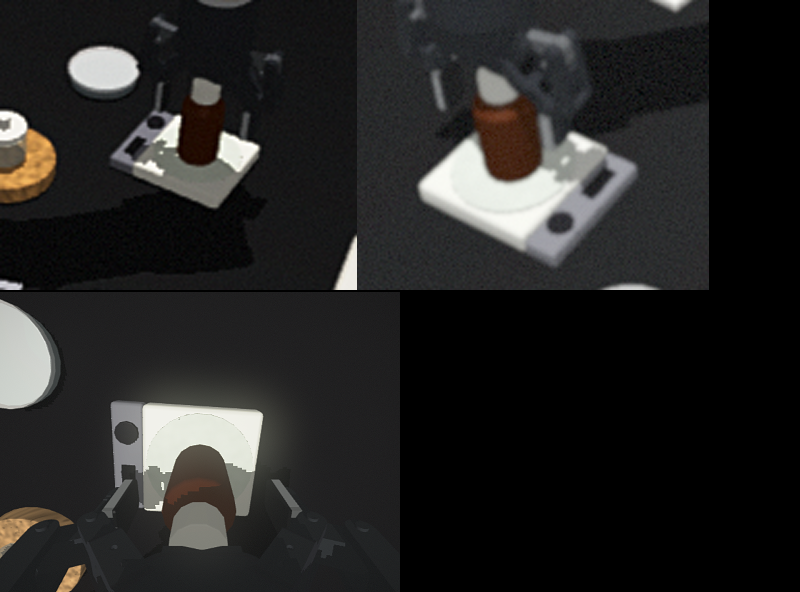

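Bottle sits between the fingers, clear of the body (only 5 pictures' worth of trouble so far). Close and lift a little.

```bash
python3 -m inch '[[[0,0,0,0,0,0,0.6],[0,0,0,0,0,0,0.4],[0,0,0,0,0,0,0.3],[0,0,0,0,0,0,0.3],[0,0,0,0,0,0,0.3],[0,0,0,0,0,0,0.3],[0,0,0,0,0,0,0.3]]]' 30
```

```text
clock: 3.2
position: [0.6086, 0.2728, 0.0489]
eef_rot: [3.141, -0.0, 1.571]
ft_force: [-2.6, 0.3, 5.4]
width: 0.0433
grasp_force: 30.3
```

```bash
python3 -m inch '[[[0,0,0.015,0,0,0,0.3],[0,0,0.035,0,0,0,0.3],[0.002,-0.02,0.03,0,0,0,0.3],[0.006,-0.05,0,0,0,0,0.3],[0.006,-0.05,0,0,0,0,0.3],[0.006,-0.05,0,0,0,0,0.3],[0.006,-0.05,0,0,0,0,0.3],[0.006,-0.045,0,0,0,0,0.3]]]' && python3 -m inch '[[[0.001,-0.018,0,0,0,0,0.3],[0,0,-0.02,0,0,0,0.3],[0,0,-0.03,0,0,0,0.3],[0,0,-0.02,0,0,0,0.3],[0,0,-0.012,0,0,0,0.3],[0,0,0,0,0,0,0.3]]]' && python3 - <<'E'
from h import *
w=snap('wrist','w3')['image']; b=snap('scene','s3')['image'][180:310,320:440]
r=lambda i,h:cv2.resize(i,None,fx=h/i.shape[0],fy=h/i.shape[0],interpolation=2)
cv2.imwrite('pics/m3.png',np.hstack([r(w,300),r(b,300)])[:,:,::-1])
E
```

```text
clock: 4.2
position: [0.6407, 0.0056, 0.1292]
eef_rot: [3.141, 0.0, 1.57]
ft_force: [0.5, 0.5, -1.3]
width: 0.0433
grasp_force: 30.9
clock: 4.95
position: [0.6412, -0.0097, 0.0459]
eef_rot: [-3.141, -0.0, 1.571]
ft_force: [-0.1, 0.4, -1.3]
width: 0.0432
grasp_force: 30.9
```

View pics/m3.png

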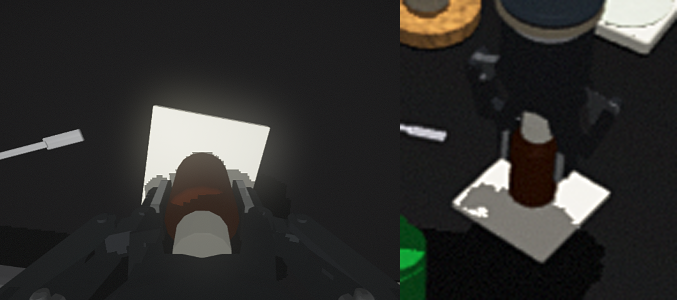

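Held upright just above the tile. Lower gently and release.

```bash
python3 -m inch '[[[0,0,-0.005,0,0,0,0.3],[0,0,-0.003,0,0,0,0.3],[0,0,-0.001,0,0,0,0.3],[0,0,0,0,0,0,0.3],[0,0,0,0,0,0,0.7],[0,0,0,0,0,0,1],[0,0,0,0,0,0,1],[0,0,0,0,0,0,1]]]' && python3 -m inch '[[[0,0,0.02,0,0,0,1],[0,0,0.05,0,0,0,1],[0,0,0.05,0,0,0,1],[0,-0.02,0.04,0,0,0,1],[-0.004,-0.05,0.02,0,0,0,1],[-0.006,-0.06,0,0,0,0,1],[-0.006,-0.06,0,0,0,0,1],[-0.006,-0.06,0,0,0,0,1]]]' && python3 -m inch '[[[0,-0.01,0,0,0,0,1],[0,0,0,0,0,0,1]]]' && python3 - <<'E'
from h import *
w=snap('wrist','w4')['image']
snap('scene','s4');snap('side','d4')
E
```

```text
clock: 6.05
position: [0.6415, -0.0103, 0.0373]
eef_rot: [3.141, -0.0, 1.571]
ft_force: [-0.6, 0.4, -0.3]
width: 0.0852
grasp_force: 0.0
clock: 7.05
position: [0.6191, -0.262, 0.2175]
eef_rot: [3.141, 0.0, 1.571]
ft_force: [1.2, -0.8, -1.0]
width: 0.0852
grasp_force: 0.0
clock: 7.3
position: [0.6192, -0.2709, 0.217]
eef_rot: [-3.141, -0.0, 1.569]
ft_force: [-0.1, 1.1, 0.2]
width: 0.0857
grasp_force: 0.0
```

View pics/w4.png

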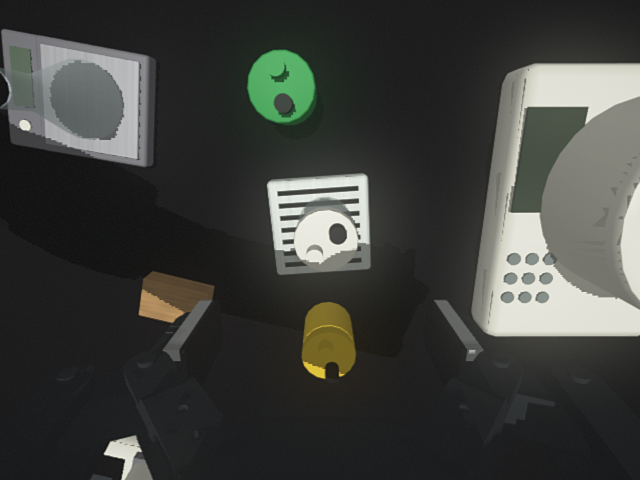

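Vessel lid centre at (326,238); tray corners at (268,181), (368,174), (370,268), (278,274); balance pan and flask foot at upper left, with the flask foot centred at (87,100).

```bash
python3 - <<'E'
from h import *
np.set_printoptions(precision=4,suppress=True)
c=load('w4')
q=np.array([ray(c,p,.02) for p in [(268,181),(368,174),(370,268),(278,274)]]); print('tray',q[:,:2],q.mean(0))
print('vessel',ray(c,(326,240),.086),ray(c,(358,240),.086)-ray(c,(294,240),.086))
print('yellow',ray(c,(329,350),.066),'green',ray(c,(281,87),.066))
q=np.array([ray(c,p,.02) for p in [(41,43),(140,60),(138,160),(32,145)]]); print('pan',q[:,:2],q.mean(0))
print('foot',ray(c,(87,100),.02),ray(c,(124,100),.02)-ray(c,(50,100),.02))
S=load('s4');D=load('d4')
E
```

```text
tray [[ 0.566  -0.2394]
 [ 0.6631 -0.2328]
 [ 0.6688 -0.3303]
 [ 0.572  -0.337 ]] [ 0.6175 -0.2849  0.02  ]
vessel [ 0.622  -0.2795  0.086 ] [ 0.0528 -0.0001  0.    ]
yellow [ 0.6253 -0.3981  0.066 ] green [ 0.5869 -0.1607  0.066 ]
pan [[ 0.3732 -0.1193]
 [ 0.4577 -0.1329]
 [ 0.4425 -0.2193]
 [ 0.3443 -0.2053]] [ 0.4044 -0.1692  0.02  ]
foot [ 0.4043 -0.1658  0.02  ] [ 0.0676 -0.0001  0.    ]
```

```bash
python3 -m inch '[[[0.0015,-0.010,-0.025,0,0,0,1],[0,0,-0.045,0,0,0,1],[0,0,-0.045,0,0,0,1],[0,0,-0.035,0,0,0,1],[0,0,-0.02,0,0,0,1],[0,0,-0.01,0,0,0,1],[0,0,0,0,0,0,1]]]' && python3 -m inch '[[[0,0,0,0,0,0,0.8],[0,0,0,0,0,0,0.6],[0,0,0,0,0,0,0.45],[0,0,0,0,0,0,0.45],[0,0,0,0,0,0,0.45],[0,0,0,0,0,0,0.45]]]' 30
```

```text
clock: 8.32
position: [0.6213, -0.28, 0.0376]
eef_rot: [3.141, -0.0, 1.571]
ft_force: [0.2, 0.5, 0.7]
width: 0.085
grasp_force: 0.0
clock: 9.07
position: [0.6217, -0.2806, 0.0386]
eef_rot: [3.14, 0.001, 1.571]
ft_force: [-1.1, 1.2, 6.1]
width: 0.0533
grasp_force: 31.4
```

```bash
python3 -m inch '[[[0,0,0.015,0,0,0,0.45],[0,0,0.045,0,0,0,0.45],[0,0.015,0.045,0,0,0,0.45],[-0.001,0.04,0.025,0,0,0,0.45],[-0.001,0.055,0,0,0,0,0.45],[-0.001,0.055,0,0,0,0,0.45],[-0.002,0.055,0,0,0,0,0.45],[-0.002,0.055,0,0,0,0,0.45]]]' && python3 -m inch '[[[-0.001,0.055,0,0,0,0,0.45],[-0.001,0.055,0,0,0,0,0.45],[-0.001,0.055,0,0,0,0,0.45],[-0.002,0.055,0,0,0,0,0.45],[-0.002,0.04,0,0,0,0,0.45],[0,0.0194,0,0,0,0,0.45],[0,0,-0.02,0,0,0,0.45],[0,0,-0.03,0,0,0,0.45]]]' && python3 -m inch '[[[0,0,-0.04,0,0,0,0.45],[0,0,-0.02,0,0,0,0.45],[0,0,0,0,0,0,0.45]]]' && python3 - <<'E'
from h import *
w=snap('wrist','w5')['image']; b=snap('scene','s5')['image'][110:240,340:480];a=snap('side','d5')['image'][310:440,100:250]
r=lambda i,h:cv2.resize(i,None,fx=h/i.shape[0],fy=h/i.shape[0],interpolation=2)
o=np.zeros((600,700,3),np.uint8); o[:300,:400]=r(w,300); x=np.hstack([r(b,300),r(a,300)]); o[300:,:x.shape[1]]=x
cv2.imwrite('pics/m5.png',o[:,:,::-1])
E
```

```text
clock: 10.07
position: [0.6139, -0.0036, 0.1684]
eef_rot: [3.14, -0.0, 1.571]
ft_force: [0.6, 0.3, -1.3]
width: 0.0535
grasp_force: 32.0
clock: 11.08
position: [0.6082, 0.2733, 0.1183]
eef_rot: [3.139, -0.0, 1.57]
ft_force: [0.5, -0.2, -1.4]
width: 0.0535
grasp_force: 32.0
clock: 11.45
position: [0.6065, 0.2723, 0.0562]
eef_rot: [-3.139, 0.002, 1.569]
ft_force: [-0.9, 0.2, -0.6]
width: 0.0529
grasp_force: 32.0
```

View pics/m5.png

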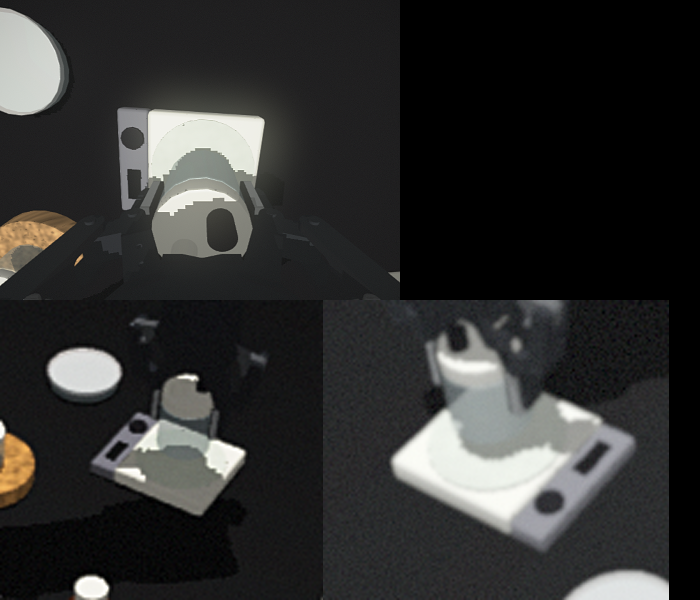

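```bash
python3 - <<'E'
from h import *
np.set_printoptions(precision=4,suppress=True)
S=load('s5');D=load('d5');W=load('w5')
print('S mid',ray(S,(418,182),.019),ray(S,(446.2,175.9),.019),ray(S,(389.8,188),.019),ray(S,(426.7,201),.019))
print('D mid',ray(D,(175,372.4),.019))
q=np.array([ray(W,(x*1.6,y*1.6),.019) for x,y in [(149,109),(264,118)]]);print('W',q, q.mean(0)-.05*np.array([.06,.998,0]))
# where vessel lid top centre appears in S, D vs TCP
for c in (S,D): print(proj(c,[.6065,.2723,.1036]))
E
```

```text
S mid [0.6141 0.2584 0.019 ] [0.6626 0.311  0.019 ] [0.5664 0.2071 0.019 ] [0.6576 0.2079 0.019 ]
D mid [0.6029 0.2775 0.019 ]
W [[0.5636 0.3273 0.019 ]
 [0.6583 0.3199 0.019 ]] [0.608  0.2737 0.019 ]
[421.456  148.5955]
[167.739  329.2463]
```

```bash
python3 - <<'E'
from h import *
np.set_printoptions(precision=4,suppress=True)
S=load('s5');D=load('d5')
print(ray(S,(421,149),.1036)-ray(S,(418,182),.019),ray(D,(163.3,329.5),.1036)-ray(D,(175,372.4),.019))
# refine: threshold crops to get body corners in unobstructed d4/s4
for n,(x,y,w,h) in {'s4':(360,130,110,90),'d4':(110,320,140,110)}.items():
    im=cv2.imread(f'pics/{n}.png')[y:y+h,x:x+w]; hsv=cv2.cvtColor(im,cv2.COLOR_BGR2HSV)
    m=((hsv[...,2]>150)).astype(np.uint8)*255
    ct=max(cv2.findContours(m,0,2)[0],key=cv2.contourArea); r=cv2.approxPolyDP(cv2.convexHull(ct),4,True)[:,0]+[x,y]
    print(n,[(tuple(p),ray(load(n),p,.019)[:2]) for p in r])
E
```

```text
[-0.0079  0.0121  0.0846] [ 0.0091 -0.0019  0.0846]
s4 [((np.int64(390), np.int64(182)), array([0.5577, 0.2264])), ((np.int64(408), np.int64(162)), array([0.5634, 0.3143])), ((np.int64(445), np.int64(175)), array([0.6589, 0.3127])), ((np.int64(428), np.int64(198)), array([0.6562, 0.2186]))]
d4 [((np.int64(171), np.int64(340)), array([0.651 , 0.2228])), ((np.int64(232), np.int64(370)), array([0.5268, 0.2349])), ((np.int64(194), np.int64(412)), array([0.5327, 0.3278])), ((np.int64(179), np.int64(409)), array([0.5553, 0.3328])), ((np.int64(130), np.int64(380)), array([0.6549, 0.32  ]))]
```

Vessel and stirrer centre agree within about 2 mm averaged over the cameras. Lower and release, then go over the bottle.

```bash
python3 -m inch '[[[0,0,-0.010,0,0,0,0.45],[0,0,-0.004,0,0,0,0.45],[0,0,-0.002,0,0,0,0.45],[0,0,-0.001,0,0,0,0.45],[0,0,0,0,0,0,0.45]]]' && python3 -m inch '[[[0,0,0,0,0,0,0.75],[0,0,0,0,0,0,1],[0,0,0,0,0,0,1],[0,0,0,0,0,0,1]]]'
```

```text
clock: 12.22
position: [0.607, 0.2741, 0.0403]
eef_rot: [-3.142, 0.0, 1.571]
ft_force: [0.6, -0.4, -1.5]
width: 0.0534
grasp_force: 32.0
clock: 12.72
position: [0.607, 0.2741, 0.0404]
eef_rot: [3.142, -0.0, 1.571]
ft_force: [-0.2, -0.2, 0.3]
width: 0.0857
grasp_force: 0.0
```

```bash
python3 -m inch '[[[0,0,0.02,0,0,0,1],[0,0,0.05,0,0,0,1],[0.001,-0.02,0.045,0,0,0,1],[0.006,-0.05,0.005,0,0,0,1],[0.007,-0.055,0,0,0,0,1],[0.007,-0.055,0,0,0,0,1],[0.007,-0.055,0,0,0,0,1],[0.0065,-0.049,0,0,0,0,1]]]' && python3 -m inch '[[[0,0,0,0,0,0,1],[0,0,-0.03,0,0,0,1],[0,0,-0.045,0,0,0,1],[0,0,-0.03,0,0,0,1],[0,0,-0.018,0,0,0,1],[0,0,0,0,0,0,1]]]' && python3 -m inch '[[[0,0,0,0,0,0,0.6],[0,0,0,0,0,0,0.4],[0,0,0,0,0,0,0.3],[0,0,0,0,0,0,0.3],[0,0,0,0,0,0,0.3],[0,0,0,0,0,0,0.3]]]'
```

```text
clock: 13.72
position: [0.6416, -0.0122, 0.1605]
eef_rot: [3.141, 0.0, 1.57]
ft_force: [0.2, -0.0, 0.2]
width: 0.0856
grasp_force: 0.0
clock: 14.48
position: [0.6409, -0.0092, 0.0364]
eef_rot: [-3.14, -0.0, 1.571]
ft_force: [0.1, 0.4, 0.9]
width: 0.0851
grasp_force: 0.0
clock: 15.22
position: [0.6422, -0.0099, 0.0386]
eef_rot: [3.14, -0.0, 1.571]
ft_force: [-1.0, -0.0, 5.2]
width: 0.0434
grasp_force: 30.0
```

```bash
python3 -m inch '[[[0,0,0.015,0,0,0,0.3],[0,0,0.045,0,0,0,0.3],[-0.001,-0.02,0.045,0,0,0,0.3],[-0.004,-0.05,0.005,0,0,0,0.3],[-0.005,-0.055,0,0,0,0,0.3],[-0.005,-0.055,0,0,0,0,0.3],[-0.005,-0.055,0,0,0,0,0.3],[-0.005,-0.042,0,0,0,0,0.3]]]' && python3 -m inch '[[[0,0,0,0,0,0,0.3],[0,0,-0.03,0,0,0,0.3],[0,0,-0.03,0,0,0,0.3],[0,0,-0.02,0,0,0,0.3],[0,0,0,0,0,0,0.3]]]' && python3 - <<'E'
from h import *
np.set_printoptions(precision=4,suppress=True)
w=snap('wrist','w6')['image']; snap('scene','s6');snap('side','d6')
for n,(x,y,ww,h),t in [('s6',(250,310,90,90),150),('d6',(285,165,75,65),150),('w6',(150,120,330,330),110),('s6',(340,235,75,60),150)]:
    im=cv2.imread(f'pics/{n}.png')[y:y+h,x:x+ww]; hsv=cv2.cvtColor(im,cv2.COLOR_BGR2HSV)
    m=((hsv[...,2]>t)&(hsv[...,1]<60)).astype(np.uint8)*255
    ct=max(cv2.findContours(m,0,2)[0],key=cv2.contourArea); r=cv2.approxPolyDP(cv2.convexHull(ct),5,True)[:,0]+[x,y]
    print(n,[(p.tolist(),ray(load(n),p,.02)[:2].round(4).tolist()) for p in r])
b=load('s6')['image'][310:410,240:350];a=load('d6')['image'][150:240,270:380]
r=lambda i,h:cv2.resize(i,None,fx=h/i.shape[0],fy=h/i.shape[0],interpolation=2)
o=np.zeros((600,720,3),np.uint8); o[:300,:400]=r(w,300); x=np.hstack([r(b,300),r(a,300)]); o[300:,:x.shape[1]]=x[:,:720]
v=r(load('d6')['image'][310:430,100:250],250)[:,:320]; o[:250,402:402+v.shape[1]]=v[:,:318]
cv2.imwrite('pics/m6.png',o[:,:,::-1])
E
```

```text
clock: 16.23
position: [0.6157, -0.29, 0.1486]
eef_rot: [3.141, 0.001, 1.569]
ft_force: [0.1, -0.5, -1.4]
width: 0.0433
grasp_force: 31.0
clock: 16.85
position: [0.6159, -0.2855, 0.0665]
eef_rot: [-3.139, -0.001, 1.572]
ft_force: [0.8, -0.3, -0.8]
width: 0.0432
grasp_force: 31.0
s6 [([320, 340], [0.6386, -0.2385]), ([331, 348], [0.6646, -0.2436]), ([316, 371], [0.6654, -0.2988]), ([307, 355], [0.6346, -0.2782])]
d6 [([347, 203], [0.5614, -0.2894]), ([332, 218], [0.5659, -0.2208]), ([316, 200], [0.6275, -0.2707])]
w6 [([405, 179], [0.6604, -0.2338]), ([408, 296], [0.6671, -0.3032]), ([405, 329], [0.6668, -0.3255]), ([395, 339], [0.6611, -0.3326]), ([250, 339], [0.5708, -0.3329]), ([240, 329], [0.565, -0.3259]), ([233, 190], [0.567, -0.2399])]
s6 [([372, 241], [0.6076, 0.0342]), ([410, 263], [0.7029, 0.0168]), ([382, 291], [0.6859, -0.0778]), ([343, 267], [0.5896, -0.0606])]
```

View pics/m6.png

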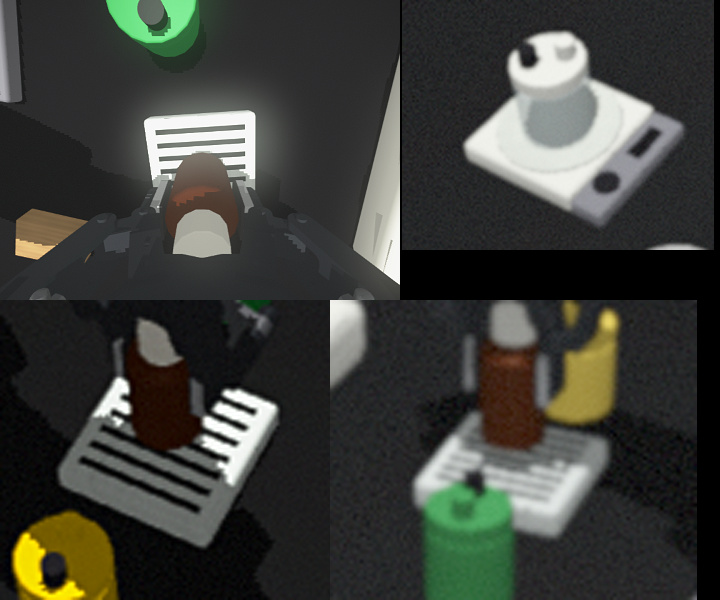

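Vessel stands upright and centred on the stirrer; the bottle is over the tray centre. Lower, release, and move over the flask.

```bash
python3 -m inch '[[[0.001,-0.001,-0.008,0,0,0,0.3],[0,0,-0.004,0,0,0,0.3],[0,0,-0.002,0,0,0,0.3],[0,0,-0.001,0,0,0,0.3],[0,0,0,0,0,0,0.3]]]' && python3 -m inch '[[[0,0,0,0,0,0,0.7],[0,0,0,0,0,0,1],[0,0,0,0,0,0,1],[0,0,0,0,0,0,1]]]' && python3 -m inch '[[[0,0,0.02,0,0,0,1],[0,0,0.05,0,0,0,1],[0,0,0.06,0,0,0,1],[-0.01,0.005,0.05,0,0,0,1],[-0.045,0.02,0.02,0,0,0,1],[-0.05,0.03,0,0,0,0,1],[-0.05,0.03,0,0,0,0,1],[-0.03,0.02,0,0,0,0,1]]]' && python3 -m inch '[[[-0.01,0.005,0,0,0,0,1],[0,0,0,0,0,0,1]]]' && python3 - <<'E'
from h import *
np.set_printoptions(precision=4,suppress=True)
snap('wrist','w7');snap('scene','s7');snap('side','d7')
E
```

```text
clock: 17.62
position: [0.6175, -0.2879, 0.0523]
eef_rot: [-3.142, -0.0, 1.571]
ft_force: [0.7, -0.3, -0.8]
width: 0.0432
grasp_force: 31.0
clock: 18.12
position: [0.6176, -0.2879, 0.0524]
eef_rot: [3.141, 0.0, 1.571]
ft_force: [-0.6, -1.6, 1.5]
width: 0.0852
grasp_force: 0.0
clock: 19.12
position: [0.4302, -0.1818, 0.2539]
eef_rot: [3.14, 0.0, 1.571]
ft_force: [1.2, 0.1, 0.9]
width: 0.0853
grasp_force: 0.0
clock: 19.38
position: [0.4229, -0.1781, 0.2534]
eef_rot: [3.14, 0.001, 1.571]
ft_force: [0.5, -0.8, 0.0]
width: 0.0853
grasp_force: 0.0
```

View pics/w7.png

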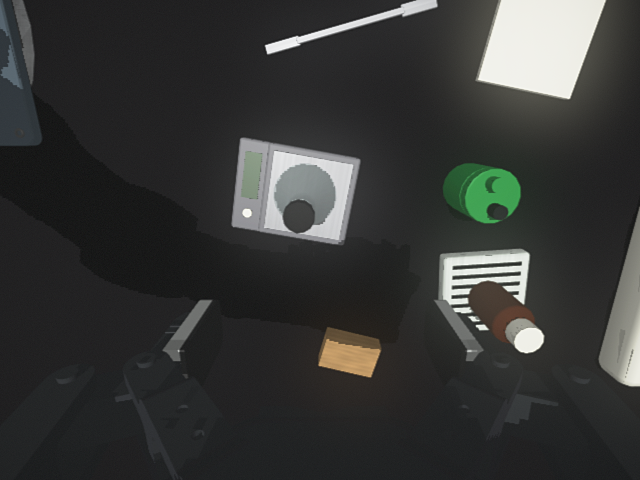

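Pan corners near (274,150), (353,162), (341,241), (264,229); flask stopper at (299,216). The bottle stands on the tray.

```bash
python3 - <<'E'
from h import *
np.set_printoptions(precision=4,suppress=True)
c=load('w7')
q=np.array([ray(c,p,.02) for p in [(274,150),(353,162),(342,241),(264,229)]]); print('pan',q[:,:2],q.mean(0))
print('stopper',ray(c,(299,216.5),.13),ray(c,(315.5,216),.13)-ray(c,(283,216),.13))
print('foot',ray(c,(305,196.5),.02))
q=np.array([ray(c,p,.02) for p in [(441,255),(527,250)]]);print('tray',q,q.mean(0)+[.0034,-.05,0])
q=np.array([ray(c,p,.008) for p in [(477,80),(570,98)]]);print('tile',q,np.linalg.norm(q[1]-q[0]),q.mean(0)+.05*np.array([.173,.985,0]))
E
```

```text
pan [[ 0.3722 -0.1193]
 [ 0.4555 -0.1316]
 [ 0.4453 -0.2193]
 [ 0.3575 -0.2052]] [ 0.4076 -0.1689  0.02  ]
stopper [ 0.4047 -0.1653  0.13  ] [0.0255 0.     0.    ]
foot [ 0.4041 -0.1685  0.02  ]
tray [[ 0.5593 -0.2362  0.02  ]
 [ 0.6572 -0.2301  0.02  ]] [ 0.6117 -0.2832  0.02  ]
tile [[ 0.5817 -0.0502  0.008 ]
 [ 0.6808 -0.0673  0.008 ]] 0.10053521539453807 [ 0.6399 -0.0095  0.008 ]
```

```bash
python3 -m inch '[[[-0.0184,0.012,-0.01,0,0,0,1],[0,0,-0.04,0,0,0,1],[0,0,-0.045,0,0,0,1],[0,0,-0.04,0,0,0,1],[0,0,-0.027,0,0,0,1],[0,0,-0.01,0,0,0,1],[0,0,0,0,0,0,1]]]' && python3 -m inch '[[[0,0,0,0,0,0,0.7],[0,0,0,0,0,0,0.4],[0,0,0,0,0,0,0.15],[0,0,0,0,0,0,0.15],[0,0,0,0,0,0,0.15],[0,0,0,0,0,0,0.15],[0,0,0,0,0,0,0.15]]]'
```

```text
clock: 20.4
position: [0.4044, -0.1661, 0.0799]
eef_rot: [-3.141, -0.0, 1.571]
ft_force: [0.5, 1.2, 0.1]
width: 0.0852
grasp_force: 0.0
clock: 21.28
position: [0.4043, -0.166, 0.0807]
eef_rot: [3.141, 0.0, 1.571]
ft_force: [-1.8, -0.2, 7.0]
width: 0.0252
grasp_force: 33.0
```

```bash
python3 -m inch '[[[0,0,0.015,0,0,0,0.15],[0,0,0.035,0,0,0,0.15],[0.015,0.01,0.04,0,0,0,0.15],[0.035,0.023,0.01,0,0,0,0.15],[0.042,0.0275,0,0,0,0,0.15],[0.042,0.0275,0,0,0,0,0.15],[0.042,0.0275,0,0,0,0,0.15],[0.04,0.0265,0,0,0,0,0.15]]]' && python3 -m inch '[[[0.0207,0.014,0,0,0,0,0.15],[0,0,0,0,0,0,0.15],[0,0,-0.03,0,0,0,0.15],[0,0,-0.04,0,0,0,0.15],[0,0,-0.02,0,0,0,0.15],[0,0,-0.01,0,0,0,0.15],[0,0,0,0,0,0,0.15]]]'
```

```text
clock: 22.28
position: [0.6212, -0.0228, 0.1801]
eef_rot: [-3.141, 0.0, 1.571]
ft_force: [0.6, -0.9, -0.9]
width: 0.0251
grasp_force: 32.4
clock: 23.15
position: [0.6403, -0.0104, 0.0801]
eef_rot: [-3.141, 0.0, 1.57]
ft_force: [-0.4, 0.0, -0.8]
width: 0.0247
grasp_force: 32.3
```

```bash
python3 -m inch '[[[0,0,-0.006,0,0,0,0.15],[0,0,-0.003,0,0,0,0.15],[0,0,-0.002,0,0,0,0.15],[0,0,0,0,0,0,0.15],[0,0,0,0,0,0,0.5],[0,0,0,0,0,0,1],[0,0,0,0,0,0,1],[0,0,0,0,0,0,1]]]' && python3 -m inch '[[[0,0,0.02,0,0,0,1],[0,0,0.05,0,0,0,1],[0,0,0.05,0,0,0,1],[-0.015,0.015,0.02,0,0,0,1],[-0.04,0.035,0,0,0,0,1],[-0.045,0.04,0,0,0,0,1],[-0.045,0.04,0,0,0,0,1],[-0.04,0.035,0,0,0,0,1]]]' && python3 -m inch '[[[-0.02,0.016,0,0,0,0,1],[0,0,0,0,0,0,1]]]' && python3 - <<'E'
from h import *
w=snap('wrist','w8')['image'];s=snap('scene','s8')['image'];d=snap('side','d8')['image']
r=lambda i,h:cv2.resize(i,None,fx=h/i.shape[0],fy=h/i.shape[0],interpolation=2)
o=np.zeros((600,760,3),np.uint8); a=r(w[60:340,140:500],420); o[:420,:540]=a
x=r(s[160:310,320:420],178); o[422:,:x.shape[1]]=x
x=r(d[220:320,200:320],178); o[422:,200:200+x.shape[1]]=x
x=r(s[310:410,240:350],178); o[422:,450:450+x.shape[1]]=x
cv2.imwrite('pics/m8.png',o[:,:,::-1])
E
```

```text
clock: 24.15
position: [0.6409, -0.0099, 0.0694]
eef_rot: [3.141, -0.0, 1.571]
ft_force: [0.6, -0.3, -0.0]
width: 0.0855
grasp_force: 0.0
clock: 25.15
position: [0.4541, 0.1565, 0.2095]
eef_rot: [3.141, -0.0, 1.572]
ft_force: [0.1, 1.1, 1.0]
width: 0.0853
grasp_force: 0.0
clock: 25.4
position: [0.4345, 0.1725, 0.2097]
eef_rot: [3.141, -0.001, 1.574]
ft_force: [0.9, -0.6, 0.7]
width: 0.0854
grasp_force: 0.0
```

View pics/m8.png

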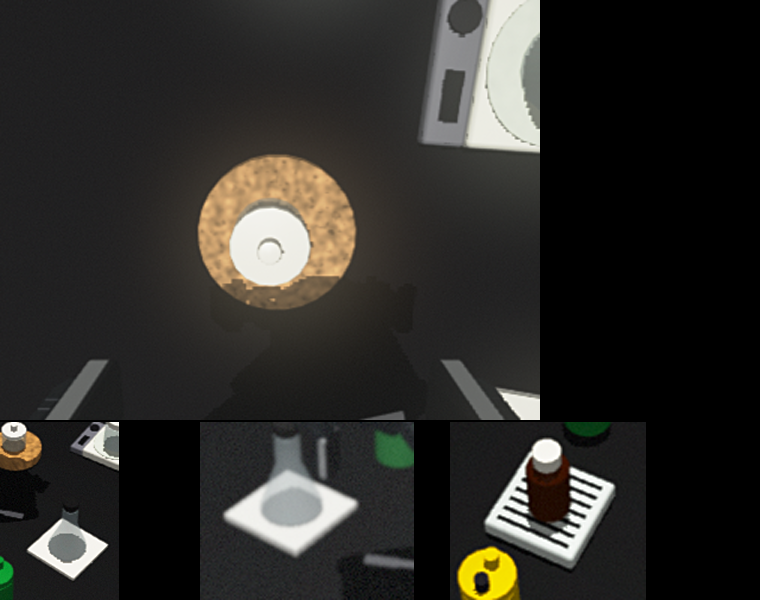

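Flask and bottle stand well. Weigher lid centre at wrist pixel (320,224.7), cork centre at (324.7,214.5).

```bash
python3 - <<'E'
from h import *
np.set_printoptions(precision=4,suppress=True)
c=load('w8')
f=lambda x,y:(x/1.5+139.8,y/1.5+59.8)
print('weigher',ray(c,f(270,247),.058),ray(c,f(311,247),.058)-ray(c,f(229.5,247),.058))
print('cork',ray(c,f(277,232),.02),ray(c,f(356,232),.02)-ray(c,f(198,232),.02),ray(c,f(277,154),.02)-ray(c,f(277,310),.02))
E
```

```text
weigher [0.4321 0.1719 0.058 ] [0.0475 0.0002 0.    ]
cork [0.4363 0.1723 0.02  ] [0.1032 0.0004 0.    ] [-0.0005  0.1043  0.    ]
```

```bash
python3 -m inch '[[[-0.0024,-0.001,-0.025,0,0,0,1],[0,0,-0.045,0,0,0,1],[0,0,-0.045,0,0,0,1],[0,0,-0.04,0,0,0,1],[0,0,-0.02,0,0,0,1],[0,0,-0.0087,0,0,0,1],[0,0,0,0,0,0,1]]]' && python3 -m inch '[[[0,0,0,0,0,0,0.7],[0,0,0,0,0,0,0.5],[0,0,0,0,0,0,0.4],[0,0,0,0,0,0,0.4],[0,0,0,0,0,0,0.4],[0,0,0,0,0,0,0.4]]]'
```

```text
clock: 26.42
position: [0.4338, 0.1696, 0.0254]
eef_rot: [-3.141, 0.0, 1.57]
ft_force: [-0.5, 0.4, 0.7]
width: 0.0853
grasp_force: 0.0
clock: 27.18
position: [0.4339, 0.1702, 0.0265]
eef_rot: [3.14, -0.001, 1.571]
ft_force: [-1.1, 0.1, 7.2]
width: 0.0472
grasp_force: 29.8
```

```bash
python3 -m inch '[[[0,0,0.015,0,0,0,0.4],[0,0,0.035,0,0,0,0.4],[0.01,-0.02,0.03,0,0,0,0.4],[0.015,-0.04,0.01,0,0,0,0.4],[0.015,-0.045,0,0,0,0,0.4],[0.005,-0.05,0,0,0,0,0.4],[-0.005,-0.05,0,0,0,0,0.4],[-0.02,-0.05,0,0,0,0,0.4]]]' && python3 -m inch '[[[-0.02,-0.045,0,0,0,0,0.4],[-0.018,-0.03,0,0,0,0,0.4],[-0.0083,-0.01,0,0,0,0,0.4],[0,0,0,0,0,0,0.4],[0,0,-0.03,0,0,0,0.4],[0,0,-0.035,0,0,0,0.4],[0,0,-0.01,0,0,0,0.4],[0,0,0,0,0,0,0.4]]]'
```

```text
clock: 28.18
position: [0.454, -0.0866, 0.116]
eef_rot: [3.14, 0.0, 1.571]
ft_force: [0.5, -0.4, -0.4]
width: 0.0472
grasp_force: 31.2
clock: 29.18
position: [0.4075, -0.1689, 0.0405]
eef_rot: [-3.141, -0.001, 1.572]
ft_force: [0.4, 0.4, -0.4]
width: 0.0473
grasp_force: 31.2
```

```bash
python3 -m inch '[[[0,-0.001,-0.007,0,0,0,0.4],[0,0,-0.004,0,0,0,0.4],[0,0,-0.002,0,0,0,0.4],[0,0,-0.0005,0,0,0,0.4],[0,0,0,0,0,0,0.4]]]' && python3 -m inch '[[[0,0,0,0,0,0,0.7],[0,0,0,0,0,0,1],[0,0,0,0,0,0,1],[0,0,0,0,0,0,1]]]' && python3 -m inch '[[[0,0,0.02,0,0,0,1],[0,0,0.05,0,0,0,1],[0,0,0.055,0,0,0,1],[0.02,0.015,0.035,0,0,0,1],[0.045,0.03,0,0,0,0,1],[0.05,0.034,0,0,0,0,1],[0.05,0.034,0,0,0,0,1],[0.045,0.03,0,0,0,0,1]]]' && python3 -m inch '[[[0.0235,0.017,0,0,0,0,1],[0,0,0,0,0,0,1]]]' && python3 - <<'E'
from h import *
snap('wrist','w9');snap('scene','s9');snap('side','d9')
E
```

```text
clock: 29.8
position: [0.4071, -0.1709, 0.0272]
eef_rot: [3.142, 0.0, 1.571]
ft_force: [-0.3, -0.5, -0.3]
width: 0.0473
grasp_force: 31.2
clock: 30.3
position: [0.4071, -0.1709, 0.0271]
eef_rot: [3.142, 0.0, 1.571]
ft_force: [0.4, -0.4, 0.6]
width: 0.0855
grasp_force: 0.0
clock: 31.3
position: [0.6186, -0.0264, 0.187]
eef_rot: [-3.142, -0.0, 1.571]
ft_force: [0.9, -0.1, -0.6]
width: 0.0853
grasp_force: 0.0
clock: 31.55
position: [0.6416, -0.0085, 0.1862]
eef_rot: [-3.141, -0.001, 1.574]
ft_force: [0.2, -0.5, 0.2]
width: 0.0852
grasp_force: 0.0
```

Descend on the flask neck (released at 0.641, -0.010) and grip.

```bash
python3 -m inch '[[[-0.0005,-0.0015,-0.03,0,0,0,1],[0,0,-0.04,0,0,0,1],[0,0,-0.03,0,0,0,1],[0,0,-0.017,0,0,0,1],[0,0,0,0,0,0,1]]]' && python3 -m inch '[[[0,0,0,0,0,0,0.7],[0,0,0,0,0,0,0.4],[0,0,0,0,0,0,0.15],[0,0,0,0,0,0,0.15],[0,0,0,0,0,0,0.15],[0,0,0,0,0,0,0.15],[0,0,0,0,0,0,0.15]]]'
```

```text
clock: 32.33
position: [0.6393, -0.0131, 0.0695]
eef_rot: [-3.14, 0.0, 1.57]
ft_force: [0.2, -0.8, 0.5]
width: 0.0853
grasp_force: 0.0
clock: 33.2
position: [0.6404, -0.0124, 0.0708]
eef_rot: [3.141, 0.0, 1.571]
ft_force: [-1.5, -0.1, 6.3]
width: 0.0249
grasp_force: 29.9
```

```bash
python3 -m inch '[[[0,0,0.015,0,0,0,0.15],[0,0,0.035,0,0,0,0.15],[-0.014,0.012,0.04,0,0,0,0.15],[-0.03,0.027,0.01,0,0,0,0.15],[-0.036,0.032,0,0,0,0,0.15],[-0.036,0.032,0,0,0,0,0.15],[-0.036,0.032,0,0,0,0,0.15],[-0.034,0.03,0,0,0,0,0.15]]]' && python3 -m inch '[[[-0.0178,0.0164,0,0,0,0,0.15],[0,0,0,0,0,0,0.15],[0,0,-0.03,0,0,0,0.15],[0,0,-0.03,0,0,0,0.15],[0,0,-0.015,0,0,0,0.15],[0,0,0,0,0,0,0.15]]]'
```

```text
clock: 34.2
position: [0.4529, 0.1537, 0.171]
eef_rot: [3.141, -0.0, 1.571]
ft_force: [0.7, 0.8, -1.0]
width: 0.0255
grasp_force: 29.7
clock: 34.95
position: [0.4366, 0.1681, 0.0945]
eef_rot: [-3.14, 0.001, 1.57]
ft_force: [-0.4, 0.0, -0.6]
width: 0.0254
grasp_force: 29.7
```

```bash
python3 -m inch '[[[0,0.001,-0.006,0,0,0,0.15],[0,0,-0.003,0,0,0,0.15],[0,0,-0.0015,0,0,0,0.15],[0,0,-0.0005,0,0,0,0.15],[0,0,0,0,0,0,0.15],[0,0,0,0,0,0,0.15]]]' && python3 -m inch '[[[0,0,0,0,0,0,0.5],[0,0,0,0,0,0,1],[0,0,0,0,0,0,1],[0,0,0,0,0,0,1]]]' && python3 -m inch '[[[0,0,0.02,0,0,0,1],[0,0,0.05,0,0,0,1],[0,0,0.06,0,0,0,1],[0,0,0.02,0,0,0,1],[0.04,-0.04,0,0,0,0,1],[0.04,-0.04,0,0,0,0,1],[0.02,-0.02,0,0,0,0,1],[0,0,0,0,0,0,1]]]' && python3 - <<'E'
from h import *
w=snap('wrist','w10')['image'];s=snap('scene','s10')['image'];d=snap('side','d10')['image']
r=lambda i,h:cv2.resize(i,None,fx=h/i.shape[0],fy=h/i.shape[0],interpolation=2)
o=np.zeros((600,800,3),np.uint8)
def put(i,x,y,h):
    i=r(i,h); hh=min(h,600-y); ww=min(i.shape[1],800-x); o[y:y+hh,x:x+ww]=i[:hh,:ww]
put(s[120:400,190:450],0,0,300); put(d[140:430,100:460],285,0,300)
put(d[330:400,260:350],0,305,190); put(d[190:290,350:450],250,305,190); put(s[225:305,190:280],445,305,190); put(w,664,305,100)
cv2.imwrite('pics/m10.png',o[:,:,::-1])
E
```

```text
clock: 35.7
position: [0.4364, 0.17, 0.0842]
eef_rot: [3.141, -0.0, 1.571]
ft_force: [-1.2, 0.6, -0.9]
width: 0.0252
grasp_force: 29.7
clock: 36.2
position: [0.4364, 0.17, 0.0841]
eef_rot: [3.142, -0.0, 1.571]
ft_force: [-0.2, -0.5, -0.9]
width: 0.0853
grasp_force: 0.0
clock: 37.2
position: [0.5373, 0.0678, 0.2336]
eef_rot: [-3.141, 0.001, 1.567]
ft_force: [-1.1, -0.2, 0.6]
width: 0.0856
grasp_force: 0.0
```

View pics/m10.png

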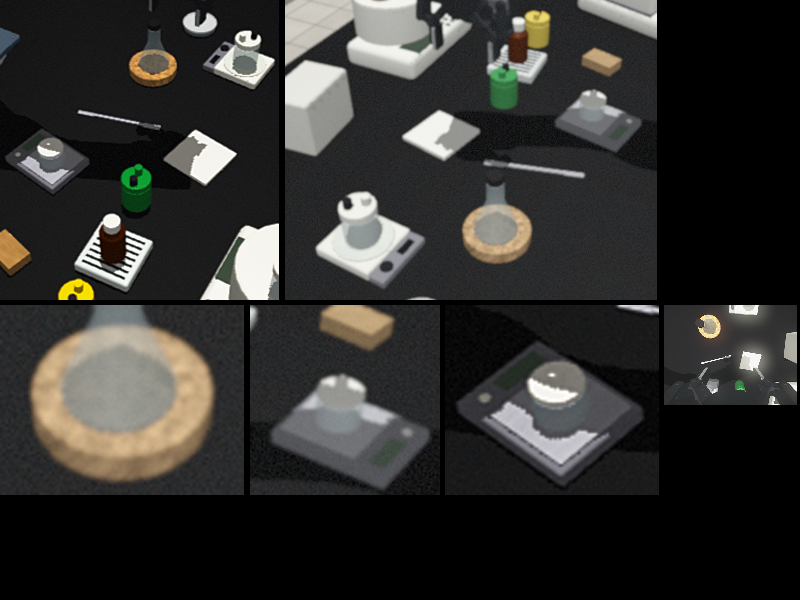

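All four stand upright and centred on their own stations, the tile is empty and the arm is clear. Handing in.

```bash
python3 -c "
from rig import bot
print(bot.hand_in())"
```

```text
the job is handed in; nothing more can be done
None
```

The job is handed in: in the last pictures all four pieces stand upright and roughly centred on their own stations, and the tile is empty; the clock read about 37 s, and no verdict came back.

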